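# Sort the bag clips by feel and repack the kimchi crate

### The job

Take the wooden pestle out of the upper blue crate and lay it in its notched wooden rest, letting it settle in both notches before you let go. Feel the spring of every green bag clip on the white board by squeezing its handles: the stiff ones go into the crate bay where the pestle lay, the slack ones into the grey reject tub. Leave the glass jar, the plate, the tongs and the other things where they stand.

Things in the scene. Friction and masses are not known exactly. Their poses are not given: they have to be found in the camera images.
- pestle_mid (a point): middle of the axis of a double-ended wooden pestle, 190 mm long along this point's x, 140 g; round ends 38 mm in diameter (from 43 to 91 mm either side of the middle), a grip waist 26 mm in diameter (26 mm either side of the middle). It starts lying in the crate bay, its axis 19 mm above the bay's floor.
- rest_seat (a point): where the pestle's middle lies when seated in the fixed wooden rest: 55 mm above the table. +x along the groove, z up. The rest: a plank 165 x 74 x 12 mm with two cheeks 16 mm thick, 62 mm either side of the middle, each with a 90 degree V notch, 48 mm wide at its mouth, 52 mm above the table; between the cheeks only the plank.
- crate_bay (a point): centre of the floor, 78 mm above the table, of the bay of the upper light-blue crate that holds the pestle at first (the half nearer the board). Axes of the crate, z up: the bay is 265 mm along x, 173 mm along y. Crate walls rise 66 mm above this floor, the divider on the +y side 58 mm. The two stacked crates are fixed, 275 x 360 mm outside.
- tub_in (a point): centre of the inner floor (4 mm above the table) of the fixed grey reject tub, open-topped, inside 127 mm along x by 167 mm along y, walls 56 mm above this floor.
- board: white chopping board, fixed, 235 mm (its x) x 320 mm (its y) x 12 mm thick, origin at the centre of its underside on the table; the clips lie on it, not touching each other at the start.
- clip_a_mid (a point): centre, half-way up on the hinge axis, of a green bag clip like a big clothes peg, 81 mm long, 18 mm high, 32 g, lying on its side, hinge upright, either way up. +x: along it to the shut, pale-tipped jaws, ending at +42 mm. -x: two straight handles, ending at -38 mm, there 40 mm over their outsides (each slopes 0.18 rad). Up to six clips; absent ones are None.
- clip_b_mid (a point): another clip, as clip_a_mid. Squeeze the last 20 mm of the handles (pads centred at x = -28 mm): the jaws open, until a stop is met at 26 mm over the handle ends. While squeezed, this point turns up to 0.18 rad with its lever.
- clip_c_mid (a point): another clip, as clip_a_mid. Stiff and slack clips look alike and the names tell nothing. A stiff one gives only above about 10 N at the handle ends and meets its stop at 22 N; a slack one gives from 1.5 N and meets its stop at 4.5 N.
- clip_d_mid (a point): another clip, as clip_a_mid. Under a squeeze of 7 to 9 N a stiff clip stays about 40 mm wide, a slack one goes in to about 26 mm.
- clip_e_mid (a point): another clip, as clip_a_mid; stiff or slack, to be felt.
- clip_f_mid (a point): another clip, as clip_a_mid; stiff or slack, to be felt.
- glass_jar: clamp-lid glass jar, 76 mm in diameter, 106 mm high, standing in the crate's other bay; origin at the centre of its underside. Leave alone.
- plate: white ceramic plate, 130 mm in diameter, 14 mm high, in the crate's other bay; origin at the centre of its underside. Leave alone.
- tongs: steel tongs, 220 mm long along x, lying in the crate's other bay by the outer wall; origin at the middle of the underside. Leave alone.
- mortar: stone mortar, 120 mm in diameter, 75 mm high, behind the board; origin at the centre of its underside. Leave alone.
- sauce_bottle: brown glass sauce bottle, 62 mm in diameter, 190 mm high, behind the board on the crates' side; origin at the centre of its underside. Leave alone.
- dish: small blue dish, 72 mm in diameter, 22 mm high, behind the board on the crates' side; origin at the centre of its underside. Leave alone.
- spoon: steel spoon, 170 mm long along its x, lying behind the board; origin at its underside. Leave alone.
Things that resemble listed ones, but are neither listed nor needed, are in the scene too. Of the things that look like the part that bears pestle_mid, the larger one is meant.

How it is judged:
On the way, in this order (a step that is already met when the one before it is completed fails the run):
1. the pestle lies in both notches of its rest while the fingers still hold it (x of pestle_mid in the frame of rest_seat between -0.018 and 0.018 m and y of pestle_mid in the frame of rest_seat between -0.005 and 0.005 m and z of pestle_mid in the frame of rest_seat between -0.004 and 0.004 m and angle between the x axis of pestle_mid and the x axis of rest_seat, either way round below 0.08 rad and linear speed of pestle below 0.02 m/s and contact force between the fingers and pestle above 0.3 N), for 0.2 s.
2. the pestle is let go and stays in both notches (x of pestle_mid in the frame of rest_seat between -0.018 and 0.018 m and y of pestle_mid in the frame of rest_seat between -0.005 and 0.005 m and z of pestle_mid in the frame of rest_seat between -0.004 and 0.004 m and angle between the x axis of pestle_mid and the x axis of rest_seat, either way round below 0.08 rad and linear speed of pestle below 0.02 m/s and contact force between the fingers and pestle below 0.1 N), for 0.3 s.
At the end, for the whole second after the job is handed in: The pestle lies released in its rest (middle within 18 mm along, 5 mm across and 4 mm in height of the seat, 0.08 rad of the groove); every stiff clip lies in the crate bay where the pestle was, every slack one in the grey tub, centres inside the walls and below the rim, all at rest (all of step 2 and x of clip_a_mid in the frame of crate_bay between -0.13 and 0.13 m and y of clip_a_mid in the frame of crate_bay between -0.086 and 0.086 m and z of clip_a_mid in the frame of crate_bay between 0 and 0.06 m and linear speed of each of clip_a, clip_b, clip_c, clip_d, clip_e, clip_f below 0.03 m/s and x of clip_b_mid in the frame of tub_in between -0.066 and 0.066 m and y of clip_b_mid in the frame of tub_in between -0.086 and 0.086 m and z of clip_b_mid in the frame of tub_in between 0 and 0.055 m and x of clip_c_mid in the frame of tub_in between -0.066 and 0.066 m and y of clip_c_mid in the frame of tub_in between -0.086 and 0.086 m and z of clip_c_mid in the frame of tub_in between 0 and 0.055 m and x of clip_d_mid in the frame of crate_bay between -0.13 and 0.13 m and y of clip_d_mid in the frame of crate_bay between -0.086 and 0.086 m and z of clip_d_mid in the frame of crate_bay between 0 and 0.06 m and x of clip_e_mid in the frame of tub_in between -0.066 and 0.066 m and y of clip_e_mid in the frame of tub_in between -0.086 and 0.086 m and z of clip_e_mid in the frame of tub_in between 0 and 0.055 m and x of clip_f_mid in the frame of crate_bay between -0.13 and 0.13 m and y of clip_f_mid in the frame of crate_bay between -0.086 and 0.086 m and z of clip_f_mid in the frame of crate_bay between 0 and 0.06 m); the robot touches nothing.
It fails at once if the glass jar is shifted by more than 40 mm or tipped over (distance of glass_jar from where it was at the start of the episode above 0.04 m or angle between glass_jar's own z axis and vertical above 0.6 rad).
It fails at once if the plate or the tongs are shifted by more than 40 mm or tipped over (distance of any of plate, tongs from where it was at the start of the episode above 0.04 m or angle between any of plate, tongs's own z axis and vertical above 0.6 rad).
It fails at once if the mortar or the sauce bottle is shifted by more than 40 mm or tipped over (distance of any of mortar, sauce_bottle from where it was at the start of the episode above 0.04 m or angle between any of mortar, sauce_bottle's own z axis and vertical above 0.6 rad).
It fails at once if the dish or the spoon is shifted by more than 40 mm or tipped over (distance of any of dish, spoon from where it was at the start of the episode above 0.04 m or angle between any of dish, spoon's own z axis and vertical above 0.6 rad).
Of clip_a, clip_b, clip_c, clip_d, clip_e, clip_f only 4 to 6 are there at a start; the rules pass over those that are not, and their reading is None.
At some moment in a run one of clip_a, clip_b, clip_c, clip_d, clip_e, clip_f may be knocked a few centimetres aside while the robot is not near it.
Once in a run the grip may slacken for a moment while it holds something.
It also fails if it takes over 210 s, if anything falls off the work surface, if the arm or the gripper's body presses on something with over 40 N, if the wrist force passes 120 N, or if a joint passes its speed limit or range.

### The arm

A 7-joint arm with a two-finger parallel gripper is mounted at the origin on the work surface. World frame = base frame: x ahead of the robot, y to its left, z up, the work surface at z = 0. Lengths are in m, angles in rad, forces in N, time in s.
With the tool pointing down it reaches from about 0.425 to 0.925 m from the base axis. Payload 6.8 kg.
Tool frame: the origin (TCP) lies between the finger pads; the fingertips stand 11 mm ahead of it and the grasp point (between the pads) lies 8 mm behind it; z points along the fingers, y is the line along which they close (so a half turn about z gives the same grasp; the last joint's range is limited). The gripper opens to 88 mm and grips with 3 to 60 N. Pads are 20 mm wide; open, the fingers measure 115 mm over their backs; the gripper's body (75 mm by 178 mm) begins 61 mm behind the grasp point.
Start: joints at [1.188, 0.477, 0.022, 1.555, -0.011, 1.109, -0.083], TCP at [0.183, -0.65, 0.234] pointing down, gripper open.
Joint ranges: [-2.96, 2.96], [-0.34, 2.1], [-1.41, 1.46], [0.24, 2.44], [-1.37, 4.51], [0.17, 1.92], [-2.96, 2.96]. Speed limits (rad/s): [2.39, 2.39, 3.14, 3.14, 3.14, 3.14, 3.14].

### API

Orientations are given as a 3x3 rotation matrix whose columns are the frame's x, y, z axes.
In Python, from rig import r gives the robot as it stands.
- The arm moves only by the tool apply_moves, never from a script. Its arguments are lists of equal length, an entry for each row: "gripper": the closure, from 0 (fully open) to 1 (shut); "linear": the shift along the tool's x, y, z in cm, a list of three; "rotation": the turn, a rotation vector about the tool's x, y, z in rad, a list of three. In form: {"gripper": [gripper, ...], "linear": [[x, y, z], ...], "rotation": [[wx, wy, wz], ...]}. A call has 1 to 8 rows; each row shifts and turns the commanded pose from where the row before left it, along the tool's axes as they then stand; what a row does not reach is not made up. A row lasts 1/10 s, in which the tool goes at most 50 mm and 8.59 degrees, less where a joint would pass 70% of its speed; a pose out of reach is approached as far as the arm can. A call is refused whole if a number of a shift passes 5 or a number of a turn 0.15, either way. A call with a gripper value outside its range is refused whole. The fingers move at their own pace and stop on an object; "force" is the grip in N (left out, the last holds). Time passes only in rows, so rows that do not move let the fingers close. It gives the time, the measured TCP pose, the force, the opening and the grip force at its end, in the units of the state.
- r.observe(): the state, without advancing time (a new reading comes with each control period).
- r.snapshot(name): name is "scene" or "top" or "wrist"; returns a dict with "img" (420x560x3 uint8, red, green, blue), "z_map" (420x560 float32, m along the optical axis (not along the pixel's ray), 0 where there is no reading), "fovy" (degrees; the focal length in pixels is half the picture's height over the tangent of half this angle, whatever the lens; pixels are square), "cx", "cy" (the principal point, pixels), "R" (3x3) and "t" (3): a world point X has camera coordinates R X + t; the wrist camera has in their place "T_tool_cam" (4x4, takes a point from camera to tool coordinates, whose origin is the TCP and whose axes are the flange's). Camera axes: x right, y down, z forward; pixel columns grow to the right and rows downward; lengths in m; the calibration is good to about 2 mm. A picture is of the moment at which its call begins: read the wrist's pose just before it.
- r.hand_in(): hands the job in; it is judged then, once.
The state is a dict: "time_s": time; "q": joint angles; "joint_vel": joint speeds; "effort": joint torques, N m; "ee_pos": TCP position; "ee_rot": TCP orientation; "force": force on the tool from outside, world axes, zero at the start; "torque": the same for the moment, N m; "grip_width": finger opening in m; "grasp_force": force on a finger pad.
Only numpy, scipy, OpenCV 4.12 (cv2) and the standard library are available. Lean on these libraries where they do the work, as an engineer would, in place of code of your own. Each camera call takes 0.05 s, during which the arm holds its last target. There are 200 camera calls.

## Working session

There is one attempt and no reset: what is moved stays moved. The work goes in short steps, Python scripts to look and compute and a tool call to move; the robot and the scene stay as the last step left them, time stands still between calls to the robot, and variables do not carry over. Pictures are saved under pics/ and viewed, at most 14 in all, crops included, and the job is handed in when it is done.

Besides the shell and the picture viewer there is one more tool, called after "Request:" as name(argument=value, ...), one argument or row to a line, values as JSON. apply_moves: Moves the arm, as the interface text tells. Its arguments: {"type":"object","properties":{"gripper":{"type":"array"},"linear":{"type":"array"},"rotation":{"type":"array"},"force":{"type":"number"}},"required":["gripper","linear","rotation"]}

```bash
mkdir -p pics; ls; cat > h.py <<'E'
from rig import r
import numpy as np, cv2
def snap(n):
    o=r.observe(); s=r.snapshot(n)
    H,W=s["z_map"].shape; f=H/2/np.tan(np.radians(s["fovy"])/2)
    v,u=np.mgrid[:H,:W]; z=s["z_map"]
    P=np.stack([(u-s["cx"])/f*z,(v-s["cy"])/f*z,z],-1)
    if n=="wrist":
        T=np.array(s["T_tool_cam"]); P=P@T[:3,:3].T+T[:3,3]
        P=P@np.array(o["ee_rot"]).T+np.array(o["ee_pos"])
    else: P=(P-np.array(s["t"]))@np.array(s["R"])
    P[z==0]=np.nan
    return s["img"],P
def save(name,img): cv2.imwrite("pics/"+name+".png",cv2.cvtColor(img,cv2.COLOR_RGB2BGR))
E
python3 - <<'E'
from h import *
for n in("top","scene"):
    i,P=snap(n); save(n,i); np.savez(n,i=i,P=P)
o=r.observe();print(o["ee_pos"],o["ee_rot"],o["grip_width"],o["time_s"])
E
```

```text
pics
[ 0.18297305 -0.6491811   0.23278526] [[ 9.62486237e-01  2.71329865e-01 -5.89142650e-04]
 [ 2.71330466e-01 -9.62484992e-01  1.55538775e-03]
 [-1.45017811e-04 -1.65689165e-03 -9.99998617e-01]] 0.08786449413655885 0.1
```

View pics/top.png

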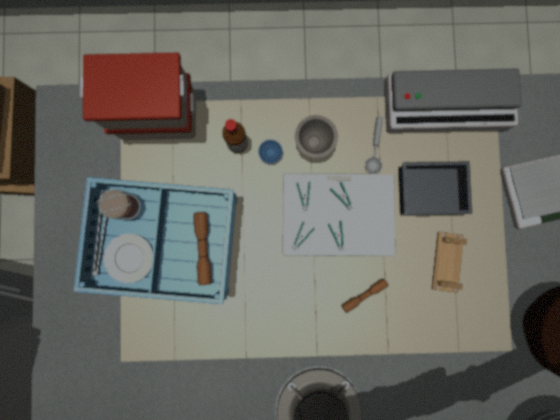

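View pics/scene.png

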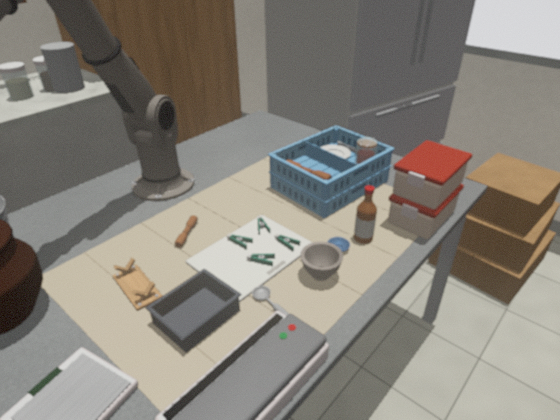

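The top view shows two pestles: (203,247) in the crate bay and a smaller one at (365,295) on the table. The one in the crate is longer and lies in the bay, so it fits the description. There are four clips at (304,195), (341,193), (304,234) and (336,234). The tub is at (435,188), the rest at (449,262), and the board is centred at (339,214). I'll confirm in enlarged crops and measure.

```bash
python3 - <<'E'
from h import *
d=np.load("top.npz");i,P=d["i"],d["P"]
a=cv2.resize(i[165:315,150:250],None,fx=4,fy=4,interpolation=3)
b=cv2.resize(i[215:315,335:475],None,fx=2.85,fy=2.85,interpolation=3)
c=cv2.resize(i[165:262,275:415],None,fx=2.85,fy=2.85,interpolation=3)
m=np.zeros((600,800,3),np.uint8); m[:600,:400]=a; m[:b.shape[0],400:400+b.shape[1]]=b; m[300:300+c.shape[0],400:400+c.shape[1]]=c
save("crop",m)
for n,(u,v) in dict(pestle=(203,247),decoy=(365,295),tub=(435,188),rest=(449,262),board=(339,240),bayfloor=(185,270)).items(): print(n,P[v,u].round(3))
def comp(name,mask,h=True):
    q=P[mask]; q=q[~np.isnan(q[:,0])]
    (c,sz,an)=cv2.minAreaRect((q[:,:2]*1000).astype(np.float32)); 
    print(name,len(q),"c",np.round(c,1),"sz",np.round(sz,1),"an",round(an,1),"z",np.percentile(q[:,2],[2,50,98]).round(3))
    return q
box=lambda u0,v0,u1,v1:(np.mgrid[:420,:560][1]>u0)&(np.mgrid[:420,:560][1]<u1)&(np.mgrid[:420,:560][0]>v0)&(np.mgrid[:420,:560][0]<v1)
hsv=cv2.cvtColor(i,cv2.COLOR_RGB2HSV); Z=P[...,2]
brown=((hsv[...,0]<18)&(hsv[...,1]>110))
comp("pestle",box(188,205,220,292)&brown)
comp("decoy",box(335,272,395,318)&brown)
comp("rest",box(425,225,475,300)&(Z>.006)); 
comp("cheeks",box(425,225,475,300)&(Z>.03))
comp("tub",box(392,150,480,222)&(Z>.045)); 
comp("board",box(278,168,400,262)&(hsv[...,1]<40)&(hsv[...,2]>120))
comp("crate",box(68,170,245,310)&(Z>.125)&(Z<.165))
comp("bayfloor",box(160,190,235,300)&(Z<.09)&(Z>.06))
gm=(box(283,172,396,257)&(hsv[...,1]>60)&(hsv[...,0]>40)&(hsv[...,0]<95)).astype(np.uint8)
n,l,s,ce=cv2.connectedComponentsWithStats(gm)
for k in range(1,n):
    if s[k,4]>10: print(s[k],end=" ");comp("clip",l==k)
E
```

```text
pestle [0.465 0.296 0.108]
decoy [ 0.32  -0.136  0.027]
tub [ 0.616 -0.357  0.003]
rest [ 0.403 -0.383  0.009]
board [ 0.474 -0.072  0.014]
bayfloor [0.405 0.35  0.08 ]
pestle 703 c [463.4 298.2] sz [180.1  29.8] an 3.1 z [0.105 0.113 0.118]
decoy 331 c [ 319.2 -135.6] sz [ 21.2 137.1] an 30.9 z [0.02  0.026 0.032]
rest 1601 c [ 400.2 -387.3] sz [133.4 201.6] an 85.6 z [0.007 0.013 0.05 ]
cheeks 241 c [ 405.2 -378.5] sz [ 58.5 139.5] an 81.7 z [0.031 0.044 0.052]
tub 1006 c [ 611.4 -338. ] sz [188.5 147.1] an 90.0 z [0.046 0.06  0.064]
board 10618 c [546.5 -76.9] sz [345.9 266.4] an 88.5 z [-0.001  0.012  0.027]
crate 3563 c [488.  412.2] sz [373.2 287.3] an 83.7 z [0.126 0.144 0.158]
bayfloor 5508 c [477.5 319.2] sz [186.  287.3] an 83.8 z [0.072 0.078 0.083]
[341 183   5  10  15] clip 15 c [621.1 -86.6] sz [27.7  3.8] an 23.9 z [0.022 0.029 0.033]
[298 186   5  17  18] clip 18 c [605.5  35.1] sz [46.5  3.2] an 14.1 z [0.028 0.031 0.034]
[331 189  17  17  34] clip 34 c [594.4 -73.8] sz [63.4  4.5] an 43.0 z [0.023 0.028 0.033]
[347 195   3   9  11] clip 11 c [588.  -98.9] sz [23.1  2.5] an 18.2 z [0.024 0.03  0.031]
[340 222   2  11  16] clip 16 c [509.9 -74.9] sz [ 2.9 28.1] an 89.7 z [0.023 0.03  0.033]
[329 225   6  11  17] clip 17 c [502.4 -49.6] sz [30.8  3.2] an 25.6 z [0.027 0.029 0.034]
```

View pics/crop.png

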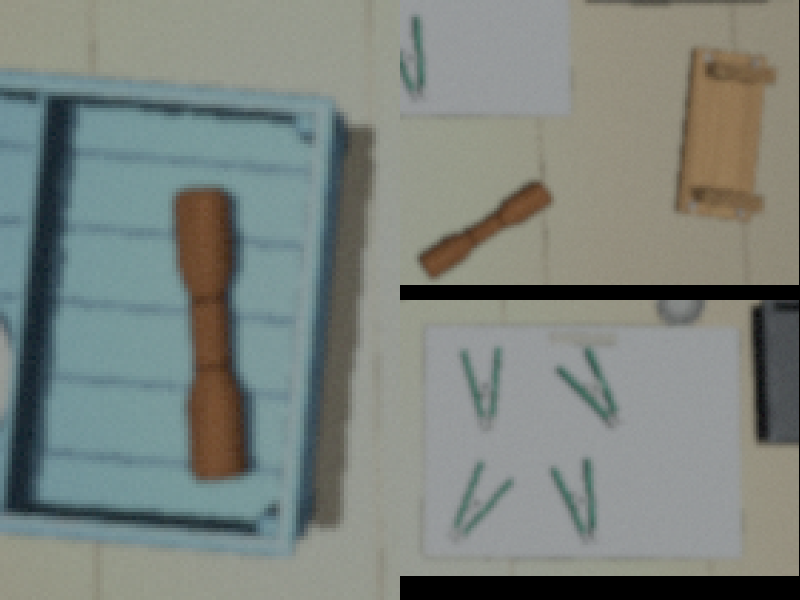

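The crate pestle is the larger one (about 190 mm against 137 mm), so it is confirmed. The rest's groove runs nearly along world x. The four clips all have their jaws toward the robot. I'll square the tool and look at the rest with the wrist camera on the way.

Request:
apply_moves(
  gripper=[0,0,0,0,0,0,0,0],
  linear=[
    [0,0,-3],
    [0,0,-4],
    [3,-4.4,0],
    [3,-4.4,0],
    [3,-4.4,0],
    [3,-4.4,0],
    [3,-4.4,0],
    [3,-4.4,0],
  ],
  rotation=[
    [0,0,0.1375],
    [0,0,0.1375],
    [0,0,0],
    [0,0,0],
    [0,0,0],
    [0,0,0],
    [0,0,0],
    [0,0,0],
  ],
)

```text
time_s: 0.9
ee_pos: [0.3528, -0.3998, 0.3035]
ee_rot: [[1.0, -0.0, -0.0], [-0.0, -1.0, 0.0], [-0.0, -0.0, -1.0]]
force: [1.8, -0.5, -0.1]
grip_width: 0.0879
grasp_force: 0.0
```

```bash
python3 - <<'E'
from h import *
i,P=snap("wrist"); save("w1",i); np.savez("w1",i=i,P=P)
o=r.observe();print(o["ee_pos"],o["ee_rot"])
print(r.snapshot("wrist")["T_tool_cam"])
for n,m in (("cheeks",P[...,2]>.035),("all",P[...,2]>.006)):
    m=m&(P[...,2]<.1)
    k,l,s,c=cv2.connectedComponentsWithStats(m.astype(np.uint8))
    for j in range(1,k):
        if s[j,4]>300:
            q=P[l==j]; print(n,s[j],cv2.minAreaRect((q[:,:2]*1000).astype(np.float32)),np.percentile(q[:,2],[50,98]))
E
```

```text
[ 0.35906725 -0.39194417  0.30356479] [[ 0.99994033  0.01066264  0.00237419]
 [ 0.01065265 -0.99993452  0.00418151]
 [ 0.00241862 -0.00415597 -0.99998844]]
[[ 1.06951001e-03 -9.67072306e-01 -2.54499532e-01  6.81959182e-02]
 [ 9.99999326e-01  9.19132201e-04  7.09793022e-04  2.11188934e-04]
 [-4.52502459e-04 -2.54500119e-01  9.67072637e-01 -1.51074305e-01]
 [ 0.00000000e+00  0.00000000e+00  0.00000000e+00  1.00000000e+00]]
cheeks [ 134    0  177   16 2163] ((544.2032470703125, -338.6452331542969), (185.99588012695312, 18.546783447265625), 89.70262908935547) [0.05975087 0.06157021]
cheeks [403 199 132  70 907] ((312.1905822753906, -610.3709716796875), (31.727502822875977, 158.95738220214844), 28.986421585083008) [0.09048197 0.09959057]
all [    0     0   311   124 20907] ((493.61724853515625, -235.40626525878906), (392.17755126953125, 140.81143188476562), 89.85688781738281) [0.01209408 0.0605994 ]
all [ 421    0  139   66 7149] ((543.16943359375, -651.0003051757812), (73.73468017578125, 161.27235412597656), 11.492840766906738) [0.0278326  0.03346295]
all [ 230   68   74  137 7316] ((402.5550231933594, -380.1634826660156), (73.9787368774414, 165.1234893798828), 80.97477722167969) [0.01214952 0.05040291]
all [  40  171   97   68 2056] ((316.05029296875, -139.7447052001953), (28.68960189819336, 143.86888122558594), 30.86394500732422) [0.02445743 0.02933483]
all [403 199 132  70 907] ((312.1905822753906, -610.3709716796875), (31.727502822875977, 158.95738220214844), 28.986421585083008) [0.09048197 0.09959057]
```

View pics/w1.png

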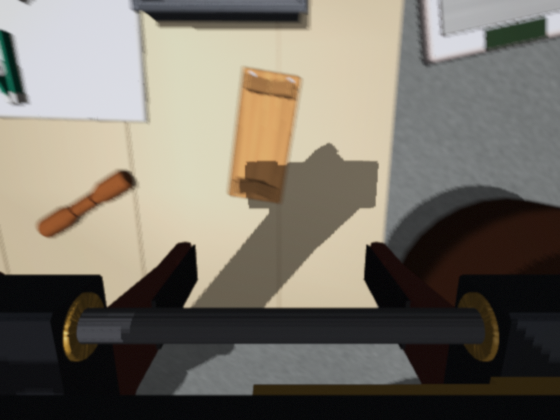

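The wrist image shows the rest at pixels (265,135), with a fitted plank of 165x74 mm centred at (0.4026,-0.3802) and the groove at -9.0°. Next I go to the crate.

Request:
apply_moves(
  gripper=[0,0,0,0,0,0,0,0],
  linear=[
    [1,-4.9,0],
    [1,-4.9,0],
    [1,-4.9,0],
    [1,-4.9,0],
    [1,-4.9,0],
    [1,-4.9,0],
    [0,-4.9,0],
    [0,-4.9,0],
  ],
  rotation=[
    [0,0,0],
    [0,0,0],
    [0,0,0],
    [0,0,0],
    [0,0,0],
    [0,0,0],
    [0,0,0],
    [0,0,0],
  ],
)

```text
time_s: 1.8
ee_pos: [0.412, -0.0084, 0.3036]
ee_rot: [[1.0, -0.001, 0.0], [-0.001, -1.0, -0.0], [0.0, 0.0, -1.0]]
force: [0.0, -0.3, -1.2]
grip_width: 0.0878
grasp_force: 0.0
```

Request:
apply_moves(
  gripper=[0.3,0.3,0.3,0.3,0.3,0.3,0.3,0.3],
  linear=[
    [0,-4.9,0],
    [0,-4.9,0],
    [0,-4.9,0],
    [0,-4.9,0],
    [0,-4.9,0],
    [0,-4.9,0],
    [0,0,0],
    [0,0,0],
  ],
  rotation=[
    [0,0,0],
    [0,0,0],
    [0,0,0],
    [0,0,0],
    [0,0,0],
    [0,0,0],
    [0,0,0],
    [0,0,0],
  ],
)

```text
time_s: 2.6
ee_pos: [0.4121, 0.2845, 0.3031]
ee_rot: [[1.0, 0.002, -0.001], [0.002, -1.0, -0.0], [-0.001, 0.0, -1.0]]
force: [0.2, -0.4, -0.6]
grip_width: 0.0614
grasp_force: 0.0
```

```bash
python3 - <<'E'
from h import *
i,P=snap("wrist"); save("w2",i); np.savez("w2",i=i,P=P)
o=r.observe();print(o["ee_pos"],np.array(o["ee_rot"]).round(4).tolist(),o["grip_width"])
hsv=cv2.cvtColor(i,cv2.COLOR_RGB2HSV);Z=P[...,2]
m=(hsv[...,0]<20)&(hsv[...,1]>100)&(Z>.085)&(Z<.13)
k,l,s,c=cv2.connectedComponentsWithStats(m.astype(np.uint8))
for j in range(1,k):
    if s[j,4]>300:
        q=P[l==j]; print(s[j],cv2.minAreaRect((q[:,:2]*1000).astype(np.float32)),np.percentile(q[:,2],[2,50,98]))
m=(hsv[...,0]>80)&(hsv[...,0]<115)&(Z>.13)&(Z<.16)
q=P[m];print("rim",cv2.minAreaRect((q[:,:2]*1000).astype(np.float32)),np.percentile(q[:,2],[2,50,98]))
E
```

```text
[0.41255166 0.28307391 0.30307643] [[1.0, -0.0005, -0.001], [-0.0005, -1.0, -0.001], [-0.001, 0.001, -1.0]] 0.061229963422791286
[ 243   43   44  190 5560] ((461.52001953125, 298.98724365234375), (186.43907165527344, 35.21348571777344), 3.2193453311920166) [0.103225   0.11149004 0.11651019]
rim ((470.74127197265625, 392.20831298828125), (330.98138427734375, 261.7060546875), 83.72734832763672) [0.13080859 0.14334231 0.14575392]
```

View pics/w2.png

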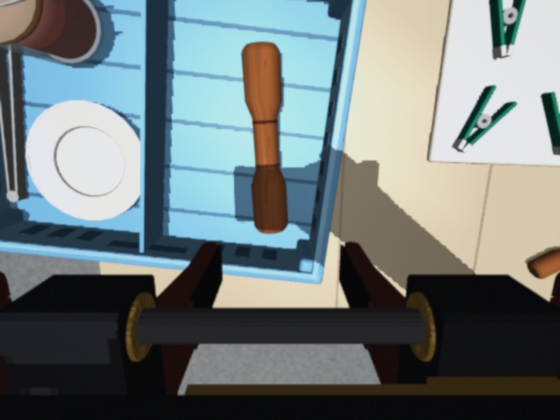

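The wrist view shows the pestle at (263,140) in the bay, with its middle at (0.462,0.299) and yaw 0.056.

Request:
apply_moves(
  gripper=[0.3,0.3,0.3,0.3,0.3,0.3,0.3,0.3],
  linear=[
    [4.9,-1.6,0],
    [0,0,0],
    [0,0,5],
    [0,0,5],
    [0,0,5],
    [0,0,3],
    [0,0,1.5],
    [0,0,1.4],
  ],
  rotation=[
    [0,0,0],
    [0,0,-0.056],
    [0,0,0],
    [0,0,0],
    [0,0,0],
    [0,0,0],
    [0,0,0],
    [0,0,0],
  ],
)

```text
time_s: 3.45
ee_pos: [0.4608, 0.2981, 0.0942]
ee_rot: [[0.999, 0.054, 0.0], [0.054, -0.999, -0.001], [0.0, 0.001, -1.0]]
force: [-0.5, -0.0, 0.5]
grip_width: 0.0617
grasp_force: 0.0
```

Request:
apply_moves(
  gripper=[0.3,1,1,1,1,1,1,1],
  linear=[
    [0,0,0],
    [0,0,0],
    [0,0,0],
    [0,0,0],
    [0,0,0],
    [0,0,0],
    [0,0,0],
    [0,0,0],
  ],
  rotation=[
    [0,0,0],
    [0,0,0],
    [0,0,0],
    [0,0,0],
    [0,0,0],
    [0,0,0],
    [0,0,0],
    [0,0,0],
  ],
  force=25,
)

```text
time_s: 4.25
ee_pos: [0.4601, 0.2998, 0.095]
ee_rot: [[0.998, 0.056, 0.001], [0.056, -0.998, 0.0], [0.001, -0.0, -1.0]]
force: [0.4, -0.1, 4.4]
grip_width: 0.0256
grasp_force: 25.0
```

Request:
apply_moves(
  gripper=[1,1,1,1,1,1,1,1],
  linear=[
    [0,0,-2],
    [0,0,-4],
    [0,0,-5],
    [0,0,-5],
    [0,0,-3],
    [-1,4,0],
    [-1,4.8,0],
    [-1,4.8,0],
  ],
  rotation=[
    [0,0,0],
    [0,0,0],
    [0,0,0],
    [0,0,0],
    [0,0,0.056],
    [0,0,0],
    [0,0,0],
    [0,0,0],
  ],
)

```text
time_s: 5.05
ee_pos: [0.429, 0.1622, 0.2843]
ee_rot: [[1.0, 0.001, -0.0], [0.001, -1.0, -0.0], [-0.0, 0.0, -1.0]]
force: [1.4, -1.2, -1.8]
grip_width: 0.0257
grasp_force: 25.0
```

Request:
apply_moves(
  gripper=[1,1,1,1,1,1,1,1],
  linear=[
    [-1,4.8,0],
    [-1,4.8,0],
    [-1,4.8,0],
    [0,4.8,0],
    [0,4.8,0],
    [0,4.8,0],
    [0,4.8,0],
    [0,4.8,0],
  ],
  rotation=[
    [0,0,0],
    [0,0,0],
    [0,0,0],
    [0,0,0],
    [0,0,0],
    [0,0,0],
    [0,0,0],
    [0,0,0],
  ],
)

```text
time_s: 5.85
ee_pos: [0.3991, -0.2222, 0.2844]
ee_rot: [[1.0, -0.0, -0.0], [-0.0, -1.0, -0.0], [-0.0, 0.0, -1.0]]
force: [0.8, 0.0, -1.2]
grip_width: 0.0253
grasp_force: 25.0
```

Request:
apply_moves(
  gripper=[1,1,1,1,1,1,1,1],
  linear=[
    [0,4.8,0],
    [0,4.8,0],
    [0,3,0],
    [0,0,0],
    [0,0,0],
    [0,0,4],
    [0,0,4],
    [0,0,0],
  ],
  rotation=[
    [0,0,0],
    [0,0,0],
    [0,0,0],
    [0,0,0.08],
    [0,0,0.077],
    [0,0,0],
    [0,0,0],
    [0,0,0],
  ],
)

```text
time_s: 6.65
ee_pos: [0.3964, -0.344, 0.1997]
ee_rot: [[0.988, -0.156, -0.008], [-0.156, -0.988, 0.006], [-0.009, -0.005, -1.0]]
force: [0.1, -0.2, -1.6]
grip_width: 0.0251
grasp_force: 25.0
```

```bash
python3 - <<'E'
from h import *
i,P=snap("wrist"); save("w3",i)
o=r.observe();R=np.array(o["ee_rot"]);p=np.array(o["ee_pos"]);print(p,R.round(4).tolist(),o["grip_width"],o["grasp_force"])
g=np.array([np.cos(.157),-np.sin(.157),0]);print("to seat xy, tool axes cm",(R.T@(np.array([.4026,-.3802,p[2]])-p))*100)
hsv=cv2.cvtColor(i,cv2.COLOR_RGB2HSV);Z=P[...,2]
m=(hsv[...,0]<25)&(hsv[...,1]>60)&(Z>.1)&(Z<.26)&(abs(P[...,0]-.41)<.15)&(abs(P[...,1]+.38)<.08)
k,l,s,c=cv2.connectedComponentsWithStats(m.astype(np.uint8))
for j in range(1,k):
    if s[j,4]>200:
        q=P[l==j]; print(s[j],cv2.minAreaRect((q[:,:2]*1000).astype(np.float32)),np.percentile(q[:,2],[2,50,98]))
E
```

```text
[ 0.39807233 -0.34511387  0.20262709] [[0.9877, -0.1563, -0.0049], [-0.1563, -0.9877, 0.0038], [-0.0054, -0.0029, -1.0]] 0.025506165992447222 24.999665915966034
to seat xy, tool axes cm [ 0.99545083  3.39473188 -0.01538206]
[  224    48   114   260 21260] ((434.9220275878906, -349.09454345703125), (45.847496032714844, 115.51622009277344), 84.05320739746094) [0.2032022  0.2156049  0.24252874]
[ 244  344   74   40 2885] ((361.1855163574219, -339.33642578125), (37.68010330200195, 52.595333099365234), 79.95475769042969) [0.20632766 0.21709611 0.22115943]
```

View pics/w3.png

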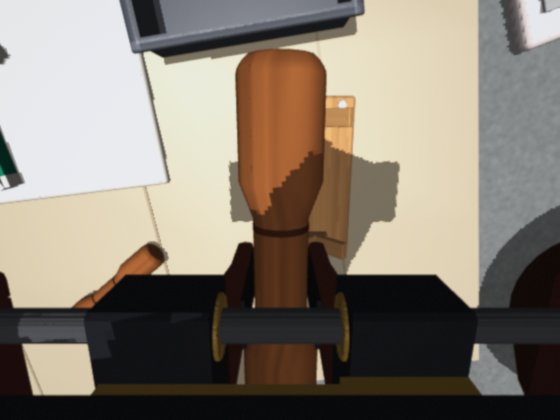

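The pestle is in the hand, aligned with the tool, with its front end at (282,60) and the rest below and to the right at (340,180). I'll shift across and descend.

Request:
apply_moves(
  gripper=[1,1,1,1,1,1,1,1],
  linear=[
    [0.5,1.7,0],
    [0.5,1.7,0],
    [0,0,4],
    [0,0,4],
    [0,0,3],
    [0,0,2],
    [0,0,0.7],
    [0,0,0],
  ],
  rotation=[
    [0,0,0],
    [0,0,0],
    [0,0,0],
    [0,0,0],
    [0,0,0],
    [0,0,0],
    [0,0,0],
    [0,0,0],
  ],
)

```text
time_s: 7.5
ee_pos: [0.405, -0.383, 0.0684]
ee_rot: [[0.988, -0.157, 0.001], [-0.157, -0.988, -0.001], [0.001, 0.001, -1.0]]
force: [0.4, 0.4, -1.1]
grip_width: 0.0256
grasp_force: 25.0
```

```bash
python3 - <<'E'
from h import *
o=r.observe();R=np.array(o["ee_rot"]);p=np.array(o["ee_pos"]);print(p,R.round(3).tolist(),o["force"])
print((R.T@(np.array([.4026,-.3802,.054])-p))*100)
E
```

```text
[ 0.40504168 -0.38297477  0.06841433] [[0.988, -0.157, 0.001], [-0.157, -0.988, -0.001], [0.001, 0.001, -1.0]] [ 0.42374798  0.41757676 -1.06510091]
[-0.28627395 -0.23699591  1.44090973]
```

Request:
apply_moves(
  gripper=[1,1,1,1,1,1,1],
  linear=[
    [0,-0.1,0.5],
    [0,0,0.3],
    [0,0,0.3],
    [0,0,0],
    [0,0,0.2],
    [0,0,0],
    [0,0,0],
  ],
  rotation=[
    [0,0,0],
    [0,0,0],
    [0,0,0],
    [0,0,0],
    [0,0,0],
    [0,0,0],
    [0,0,0],
  ],
)

```text
time_s: 8.2
ee_pos: [0.4045, -0.3806, 0.0547]
ee_rot: [[0.988, -0.156, -0.0], [-0.156, -0.988, -0.0], [-0.0, 0.0, -1.0]]
force: [0.5, -0.1, -1.9]
grip_width: 0.0255
grasp_force: 25.0
```

Not in contact yet, judging by the force. I'll lower in small steps with a lighter grip, so the pestle can settle.

Request:
apply_moves(
  gripper=[1,1,1,1,1,1],
  linear=[
    [0,0,0.1],
    [0,0,0.1],
    [0,0,0],
    [0,0,0.1],
    [0,0,0],
    [0,0,0],
  ],
  rotation=[
    [0,0,0],
    [0,0,0],
    [0,0,0],
    [0,0,0],
    [0,0,0],
    [0,0,0],
  ],
  force=8,
)

```text
time_s: 8.8
ee_pos: [0.4049, -0.3798, 0.0521]
ee_rot: [[0.988, -0.156, 0.0], [-0.156, -0.988, 0.001], [0.0, -0.001, -1.0]]
force: [-1.0, 4.3, 6.5]
grip_width: 0.0258
grasp_force: 8.0
```

Request:
apply_moves(
  gripper=[1,1,1,1,1,1,1,1],
  linear=[
    [0,-0.1,0.05],
    [0,0,0],
    [0,0,0.05],
    [0,0,0],
    [0,0,0],
    [0,0,0],
    [0,0,0],
    [0,0,0],
  ],
  rotation=[
    [0,0,0],
    [0,0,0],
    [0,0,0],
    [0,0,0],
    [0,0,0],
    [0,0,0],
    [0,0,0],
    [0,0,0],
  ],
  force=4,
)

```text
time_s: 9.6
ee_pos: [0.4052, -0.3799, 0.0513]
ee_rot: [[0.988, -0.156, 0.001], [-0.156, -0.988, -0.001], [0.001, 0.001, -1.0]]
force: [-0.5, 0.9, 6.1]
grip_width: 0.026
grasp_force: 4.0
```

```bash
python3 - <<'E'
from h import *
i,P=snap("top");j,_=snap("scene");w,_=snap("wrist")
a=cv2.resize(i[210:310,410:490],(320,400));b=cv2.resize(j[230:330,90:190],(400,400))
save("c4",np.hstack([a,b]))
print(np.array(r.observe()["force"]).round(1))
E
```

```text
[-0.5  1.6  6.5]
```

View pics/c4.png

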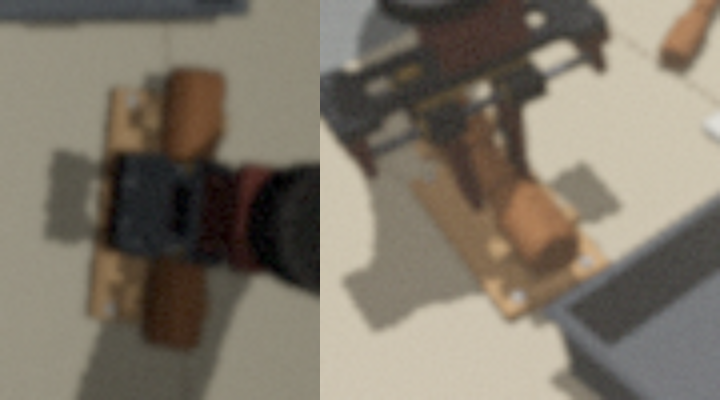

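```bash
python3 - <<'E'
from h import *
g=np.array([np.cos(.157),-np.sin(.157)]);n=np.array([-g[1],g[0]]);c=np.array([.4026,-.3802])
for nm in("top","scene"):
    i,P=snap(nm);hsv=cv2.cvtColor(i,cv2.COLOR_RGB2HSV)
    a=(P[...,:2]-c)@g;b=(P[...,:2]-c)@n;Z=P[...,2]
    pl=(abs(a)<.09)&(abs(b)<.06)&(Z>.006)&(Z<.018); print(nm,"plank a",np.percentile(a[pl],[1,99]).round(4),"b",np.percentile(b[pl],[1,99]).round(4))
    for s in(-1,1):
        m=(a*s>.045)&(a*s<.105)&(abs(b)<.04)&(Z>.04)&(Z<.1)&(hsv[...,0]<20)&(hsv[...,1]>90)
        k=m&(Z>np.nanpercentile(Z[m],90)-.003) if m.sum() else m
        print(s,m.sum(),"b",np.percentile(b[m],[2,50,98]).round(4),"top",b[k].mean().round(4),"z",np.percentile(Z[m],[2,50,98]).round(4),"amax",(a[m]*s).max().round(3))
E
```

```text
top plank a [-0.0792  0.0832] b [0.0029 0.0441]
-1 270 b [-0.012   0.0107  0.0289] top 0.0029 z [0.0461 0.07   0.0766] amax 0.088
1 303 b [-0.0106  0.0105  0.0282] top 0.003 z [0.0469 0.0696 0.0774] amax 0.097
scene plank a [-0.0784  0.0831] b [-0.0368  0.0369]
-1 23 b [-0.0239 -0.0161  0.0254] top 0.0123 z [0.0425 0.0515 0.0735] amax 0.074
1 353 b [-0.0245 -0.0038  0.0182] top 0.0005 z [0.0432 0.068  0.0764] amax 0.101
```

Top depth puts both ends at the same height (top ≈0.075, so the axis is at ≈0.055), centred across to 0–3 mm and about +4 mm along. It is seated, so I release.

Request:
apply_moves(
  gripper=[0.66,0.6,0.5,0.4,0.4,0.4,0.4,0.4],
  linear=[
    [0,0,0],
    [0,0,0],
    [0,0,0],
    [0,0,0],
    [0,0,0],
    [0,0,0],
    [0,0,0],
    [0,0,0],
  ],
  rotation=[
    [0,0,0],
    [0,0,0],
    [0,0,0],
    [0,0,0],
    [0,0,0],
    [0,0,0],
    [0,0,0],
    [0,0,0],
  ],
)

```text
time_s: 10.65
ee_pos: [0.4046, -0.3796, 0.0506]
ee_rot: [[0.988, -0.157, -0.0], [-0.157, -0.988, 0.0], [-0.0, -0.0, -1.0]]
force: [-0.0, 0.1, -0.4]
grip_width: 0.053
grasp_force: 0.0
```

Request:
apply_moves(
  gripper=[0.4,0.4,0.4,0.4,0.4,0.4,0.4,0.4],
  linear=[
    [0,0,-1],
    [0,0,-3],
    [0,0,-5],
    [0,0,-5],
    [0,0,-5],
    [0,0,-3],
    [0,0,0],
    [0,0,0],
  ],
  rotation=[
    [0,0,0],
    [0,0,0],
    [0,0,0],
    [0,0,0],
    [0,0,-0.08],
    [0,0,-0.077],
    [0,0,0],
    [0,0,0],
  ],
)

```text
time_s: 11.45
ee_pos: [0.4046, -0.3797, 0.2716]
ee_rot: [[1.0, -0.001, 0.001], [-0.001, -1.0, -0.001], [0.001, 0.001, -1.0]]
force: [-0.7, 0.5, -0.4]
grip_width: 0.0527
grasp_force: 0.0
```

Request:
apply_moves(
  gripper=[0.4,0.4,0.4,0.4,0.4,0.4,0.4,0.4],
  linear=[
    [1,-4,0],
    [1,-4.5,0],
    [1,-4.5,0],
    [1,-4.5,0],
    [1,-4.5,0],
    [1,-4.5,0],
    [1,-4.5,0],
    [0,0,0],
  ],
  rotation=[
    [0,0,0],
    [0,0,0],
    [0,0,0],
    [0,0,0],
    [0,0,0],
    [0,0,0],
    [0,0,0],
    [0,0,0],
  ],
)

```text
time_s: 12.25
ee_pos: [0.4747, -0.0627, 0.2695]
ee_rot: [[1.0, 0.009, -0.002], [0.009, -1.0, 0.003], [-0.002, -0.003, -1.0]]
force: [-0.6, 0.4, -0.3]
grip_width: 0.0527
grasp_force: 0.0
```

```bash
cat > look.py <<'E'
from h import *
import sys
i,P=snap("wrist"); save(sys.argv[1],i); np.savez(sys.argv[1],i=i,P=P)
o=r.observe();print(np.array(o["ee_pos"]).round(4),np.array(o["ee_rot"]).round(3).tolist(),o["time_s"])
E
python3 look.py w5
```

```text
[ 0.4742 -0.0663  0.2693] [[1.0, 0.006, -0.003], [0.006, -1.0, 0.001], [-0.003, -0.001, -1.0]] 12.3
```

View pics/w5.png

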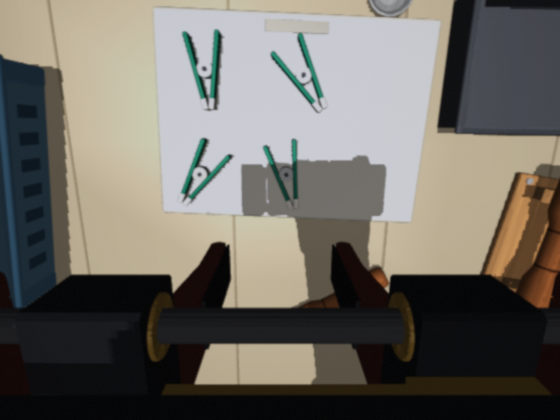

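Four clips. A has handle ends (186,34) and (218,32), tip (209,107). B has ends (274,54) and (300,37), tip (321,108). C has ends (205,141) and (230,156), tip (184,202). D has ends (266,148) and (295,141), tip (293,205).

```bash
cat > clips.py <<'E'
from h import *
def clips(px,o,zp=.030):
    s=r.snapshot("wrist");H=420;f=H/2/np.tan(np.radians(s["fovy"])/2);T=np.array(s["T_tool_cam"]);R=np.array(o["ee_rot"]);p=np.array(o["ee_pos"])
    def w(uv):
        d=R@(T[:3,:3]@np.array([(uv[0]-s["cx"])/f,(uv[1]-s["cy"])/f,1])); c=R@T[:3,3]+p
        return (c+d*(zp-c[2])/d[2])[:2]
    for k,(a,b,t) in px.items():
        a,b,t=map(w,map(np.array,(a,b,t))); m=(a+b)/2; ax=t-m; L=np.linalg.norm(ax); ax/=L
        mid=m+ax*38; mid=m+ax*.038*L/.080
        print(k,"len",L.round(4),"wid",np.linalg.norm(a-b).round(4),"mid",mid.round(4),"squeeze pt",(mid-.028*ax).round(4),"jaw yaw",np.arctan2(ax[1],ax[0]).round(3),"tool yaw",np.arctan2(-ax[1],-ax[0]).round(3))
E
python3 - <<'E'
from clips import *
clips(dict(A=((186,34),(218,32),(209,107)),B=((274,54),(300,37),(321,108)),C=((205,141),(230,156),(184,202)),D=((266,148),(295,141),(293,205))),r.observe())
o=r.observe();print(o["ee_pos"])
d=np.load("w5.npz");P=d["P"]
for u,v in((200,190),(212,60),(209,104)):print(P[v,u].round(3))
E
```

```text
A len 0.0749 wid 0.0341 mid [0.5999 0.0158] squeeze pt [0.6279 0.0172] jaw yaw -3.091 tool yaw 0.051
B len 0.0744 wid 0.0323 mid [ 0.5937 -0.091 ] squeeze pt [ 0.6176 -0.0764] jaw yaw -2.592 tool yaw 0.549
C len 0.0767 wid 0.0327 mid [0.4848 0.0265] squeeze pt [0.508  0.0108] jaw yaw 2.547 tool yaw -0.595
D len 0.073 wid 0.0342 mid [ 0.4862 -0.0738] squeeze pt [ 0.5135 -0.0678] jaw yaw -2.927 tool yaw 0.215
[ 0.47383193 -0.06878347  0.26930009]
[0.463 0.037 0.012]
[0.61  0.013 0.03 ]
[0.564 0.018 0.031]
```

All four have consistent dimensions. I start with D.

Request:
apply_moves(
  gripper=[0.32,0.32,0.32,0.32,0.32,0.32,0.32,0.32],
  linear=[
    [4,0.1,0],
    [0,0,0],
    [0,0,4],
    [0,0,5],
    [0,0,5],
    [0,0,5],
    [0,0,2],
    [0,0,0],
  ],
  rotation=[
    [0,0,0],
    [0,0,-0.108],
    [0,0,-0.108],
    [0,0,0],
    [0,0,0],
    [0,0,0],
    [0,0,0],
    [0,0,0],
  ],
)

```text
time_s: 13.15
ee_pos: [0.5109, -0.0725, 0.0568]
ee_rot: [[0.977, 0.212, -0.009], [0.212, -0.977, 0.0], [-0.008, -0.002, -1.0]]
force: [0.6, 0.4, 0.1]
grip_width: 0.0601
grasp_force: 0.0
```

```bash
cat > to.py <<'E'
from h import *
import sys
x,y,z,yaw=map(float,sys.argv[1:])
o=r.observe();R=np.array(o["ee_rot"]);p=np.array(o["ee_pos"]);cy=np.arctan2(R[1,0],R[0,0])
c,s=np.cos(yaw),np.sin(yaw);G=np.array([[c,s,0],[s,-c,0],[0,0,-1]])
print(p.round(4),"yaw",cy.round(3),"w",round(o["grip_width"],4),"shift now-axes cm",(R.T@(np.array([x,y,z])-p)*100).round(2),"rotz",round(cy-yaw,3))
E
python3 to.py .5135 -.0678 .0255 .215; python3 look.py w6
python3 - <<'E'
import cv2,numpy as np
i=cv2.imread("pics/w6.png");cv2.imwrite("pics/w6c.png",cv2.resize(i[150:420,130:430],None,fx=2,fy=2))
E
```

```text
[ 0.5109 -0.0725  0.0568] yaw 0.213 w 0.0601 shift now-axes cm [ 0.38 -0.4   3.12] rotz -0.002
[ 0.5128 -0.0722  0.059 ] [[0.977, 0.212, -0.005], [0.212, -0.977, -0.0], [-0.005, -0.001, -1.0]] 13.2
```

View pics/w6c.png

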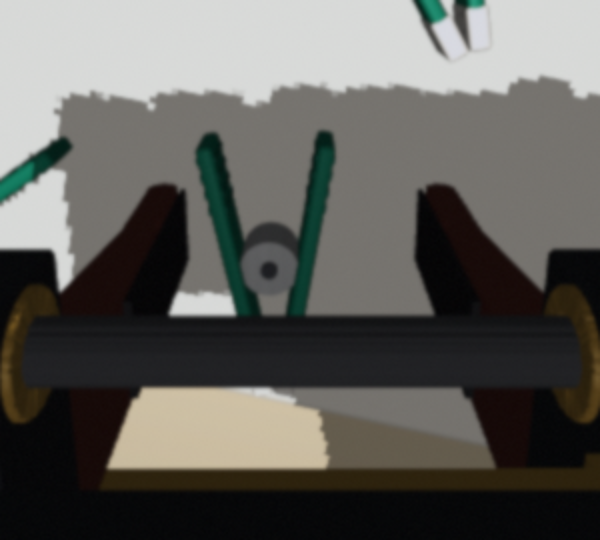

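The clip is between the fingers but sits about 33 crop px left of centre, so I compute the exact shift.

```bash
python3 - <<'E'
from h import *
o=r.observe();s=r.snapshot("wrist");f=210/np.tan(np.radians(s["fovy"])/2);T=np.array(s["T_tool_cam"]);print(s["cx"],s["cy"],f)
for uv in((233,219),(293,217),(264.5,283)):
    d=T[:3,:3]@np.array([(uv[0]-s["cx"])/f,(uv[1]-s["cy"])/f,1]);c=T[:3,3];z=.058-.030
    print(((c+d*(z-c[2])/d[2])*100).round(2))
E
python3 to.py .5135 -.0678 .0255 .215
```

```text
280.3461903690445 212.73223437555396 333.45459568461706
[ 1.74 -2.63  2.8 ]
[1.86 0.72 2.8 ]
[-2.17 -0.92  2.8 ]
[ 0.5143 -0.0719  0.0605] yaw 0.214 w 0.0602 shift now-axes cm [ 0.01 -0.42  3.5 ] rotz -0.001
```

Request:
apply_moves(
  gripper=[0.32,0.32,0.32,0.32,0.32],
  linear=[
    [0.8,-0.95,0],
    [0,0,1.5],
    [0,0,1.2],
    [0,0,0.5],
    [0,0,0],
  ],
  rotation=[
    [0,0,0],
    [0,0,0],
    [0,0,0],
    [0,0,0],
    [0,0,0],
  ],
)

```text
time_s: 13.75
ee_pos: [0.5195, -0.0597, 0.0276]
ee_rot: [[0.977, 0.214, -0.002], [0.214, -0.977, -0.0], [-0.002, -0.0, -1.0]]
force: [0.6, -0.0, 0.1]
grip_width: 0.0595
grasp_force: 0.0
```

Request:
apply_moves(
  gripper=[1,1,1,1,1,1,1,1],
  linear=[
    [0,0,0],
    [0,0,0],
    [0,0,0],
    [0,0,0],
    [0,0,0],
    [0,0,0],
    [0,0,0],
    [0,0,0],
  ],
  rotation=[
    [0,0,0],
    [0,0,0],
    [0,0,0],
    [0,0,0],
    [0,0,0],
    [0,0,0],
    [0,0,0],
    [0,0,0],
  ],
  force=8,
)

```text
time_s: 14.55
ee_pos: [0.5207, -0.0597, 0.0289]
ee_rot: [[0.977, 0.214, 0.001], [0.214, -0.977, -0.0], [0.0, 0.0, -1.0]]
force: [0.5, -0.3, 4.0]
grip_width: 0.039
grasp_force: 8.0
```

At 8 N the width stays at 39 mm, so D is stiff and goes in the crate bay.

Request:
apply_moves(
  gripper=[1,1,1,1,1,1,1,1],
  linear=[
    [0,0,0],
    [0,0,0],
    [0,0,0],
    [0,0,-2],
    [0,0,-5],
    [0,0,-5],
    [0,0,-5],
    [0,0,-5],
  ],
  rotation=[
    [0,0,0],
    [0,0,0],
    [0,0,0],
    [0,0,0],
    [0,0,0],
    [0,0,0],
    [0,0,0.107],
    [0,0,0.107],
  ],
  force=30,
)

```text
time_s: 15.35
ee_pos: [0.5193, -0.0595, 0.25]
ee_rot: [[1.0, -0.002, -0.002], [-0.002, -1.0, 0.001], [-0.002, -0.001, -1.0]]
force: [0.7, -0.3, -0.1]
grip_width: 0.0254
grasp_force: 29.9
```

Request:
apply_moves(
  gripper=[1,1,1,1,1,1,1,1],
  linear=[
    [0.6,-4,0],
    [0.6,-5,0],
    [0.6,-5,0],
    [0.6,-5,0],
    [0.5,-5,0],
    [0.5,-5,0],
    [0.5,-5,0],
    [0.5,-5,0],
  ],
  rotation=[
    [0,0,0],
    [0,0,0],
    [0,0,0],
    [0,0,0],
    [0,0,0],
    [0,0,0],
    [0,0,0],
    [0,0,0],
  ],
)

```text
time_s: 16.15
ee_pos: [0.563, 0.3298, 0.2476]
ee_rot: [[1.0, 0.002, -0.002], [0.002, -1.0, -0.001], [-0.002, 0.001, -1.0]]
force: [0.4, -0.5, -0.6]
grip_width: 0.0255
grasp_force: 29.9
```

Request:
apply_moves(
  gripper=[1,1,1,1,1,1,1,1],
  linear=[
    [0,-1.2,2],
    [0,0,5],
    [0,0,4],
    [0,0,2.5],
    [0,0,1.3],
    [0,0,0],
    [0,0,0],
    [0,0,0],
  ],
  rotation=[
    [0,0,0],
    [0,0,0],
    [0,0,0],
    [0,0,0],
    [0,0,0],
    [0,0,0],
    [0,0,0],
    [0,0,0],
  ],
)

```text
time_s: 16.95
ee_pos: [0.5645, 0.3411, 0.1025]
ee_rot: [[1.0, 0.002, 0.002], [0.002, -1.0, 0.002], [0.002, -0.002, -1.0]]
force: [0.3, 0.1, -0.6]
grip_width: 0.0252
grasp_force: 29.9
```

Request:
apply_moves(
  gripper=[1,1,0.5,0.45,0.4,0.35,0.35,0.35],
  linear=[
    [0,0,0],
    [0,0,0],
    [0,0,0],
    [0,0,0],
    [0,0,0],
    [0,0,0],
    [0,0,0],
    [0,0,-2],
  ],
  rotation=[
    [0,0,0],
    [0,0,0],
    [0,0,0],
    [0,0,0],
    [0,0,0],
    [0,0,0],
    [0,0,0],
    [0,0,0],
  ],
  force=8,
)

```text
time_s: 17.75
ee_pos: [0.562, 0.3391, 0.1182]
ee_rot: [[1.0, 0.002, -0.004], [0.002, -1.0, -0.003], [-0.004, 0.003, -1.0]]
force: [-0.5, 0.2, 0.8]
grip_width: 0.0571
grasp_force: 0.0
```

Request:
apply_moves(
  gripper=[0.35,0.35,0.35,0.35,0.35,0.35,0.35,0.35],
  linear=[
    [0,0,-5],
    [0,0,-5],
    [0,0,-4],
    [-2,4,0],
    [-2,5,0],
    [-2,5,0],
    [-2,5,0],
    [-2,5,0],
  ],
  rotation=[
    [0,0,0],
    [0,0,0],
    [0,0,0],
    [0,0,0],
    [0,0,0],
    [0,0,0],
    [0,0,0],
    [0,0,0],
  ],
)

```text
time_s: 18.55
ee_pos: [0.4686, 0.1128, 0.2606]
ee_rot: [[1.0, 0.002, 0.0], [0.002, -1.0, -0.0], [0.0, 0.0, -1.0]]
force: [0.5, -1.1, -0.1]
grip_width: 0.0571
grasp_force: 0.0
```

Request:
apply_moves(
  gripper=[0.32,0.32,0.32,0.32,0.32,0.32],
  linear=[
    [0,5,0],
    [0,4,0],
    [0,0,0],
    [0,0,0],
    [0,0,0],
    [0,0,0],
  ],
  rotation=[
    [0,0,0],
    [0,0,0],
    [0,0,0],
    [0,0,0],
    [0,0,0],
    [0,0,0],
  ],
)

```text
time_s: 19.15
ee_pos: [0.4699, 0.0263, 0.2607]
ee_rot: [[1.0, 0.005, 0.0], [0.005, -1.0, 0.0], [0.0, -0.0, -1.0]]
force: [-0.5, -0.3, 0.8]
grip_width: 0.0599
grasp_force: 0.0
```

```bash
cat > det.py <<'E'
# green clips: each cluster's handles -> axis; prints the squeeze point and the tool move to it
from h import *
import sys
from scipy.cluster.hierarchy import fcluster,linkage
o=r.observe();R=np.array(o["ee_rot"]);p=np.array(o["ee_pos"])
i,P=snap("wrist"); save(sys.argv[1],i)
hsv=cv2.cvtColor(i,cv2.COLOR_RGB2HSV)
m=(hsv[...,0]>65)&(hsv[...,0]<90)&(hsv[...,1]>110)&(P[...,2]>.018)&(P[...,2]<.05)
m[260:]=False
v,u=np.nonzero(m);q=P[v,u,:2]
lab=fcluster(linkage(q,'single'),.012,'maxclust' if 0 else 'distance')
cur=np.arctan2(R[1,0],R[0,0]);print("tcp",p.round(4),"yaw",cur.round(3),o["time_s"])
for k in np.unique(lab):
    t=q[lab==k]
    if len(t)<60: continue
    c,(w,h),a=cv2.minAreaRect((t*1000).astype(np.float32))
    mu=t.mean(0);best=None
    for th in np.arange(0,2*np.pi,.01):     # axis with mirror-symmetric V: handles wide at -x
        e=np.array([np.cos(th),np.sin(th)]);n=np.array([-e[1],e[0]])
        x=(t-mu)@e;y=(t-mu)@n;xm=x.max()
        wd=[np.ptp(y[abs(x-(x.min()+d))<.003]) if (abs(x-(x.min()+d))<.003).any() else 0 for d in(.006,)]
        L=np.ptp(x); y0=y.mean()
        # symmetric model |y-y0| = 0.018 - .18*(x-xmin)
        res=np.abs(np.abs(y-y0)-(.0165-.18*(x-x.min()))).mean()
        if best is None or res<best[0]: best=(res,e,n,mu+e*(x.min()+.010)+n*y0,L,wd[0])
    res,e,n,s,L,wd=best; yaw=np.arctan2(-e[1],-e[0])
    d=R.T@np.array([*(s-p[:2]),0])*100
    print("n",len(t),"res mm",(res*1e3).round(2),"L",L.round(3),"wid",round(wd,3),"squeeze",s.round(4),"tool yaw",yaw.round(3),"shift(tool cm)",d[:2].round(2),"rotz",(cur-yaw).round(3),"px",(u[lab==k].mean().round(),v[lab==k].mean().round()))
E
python3 det.py w7
```

```text
tcp [0.4699 0.0263 0.2607] yaw 0.005 19.15
n 880 res mm 1.23 L 0.068 wid 0.037 squeeze [ 0.6189 -0.0699] tool yaw 0.568 shift(tool cm) [14.86  9.69] rotz -0.564 px (np.float64(382.0), np.float64(66.0))
n 507 res mm 1.12 L 0.066 wid 0.036 squeeze [0.628  0.0248] tool yaw 0.068 shift(tool cm) [15.81  0.22] rotz -0.064 px (np.float64(284.0), np.float64(58.0))
n 398 res mm 1.18 L 0.068 wid 0.036 squeeze [0.5083 0.0186] tool yaw -0.582 shift(tool cm) [3.84 0.78] rotz 0.586 px (np.float64(276.0), np.float64(168.0))
```

The detector agrees (clips at pixels (382,66), (284,58) and (276,168)). Next is C.

Request:
apply_moves(
  gripper=[0.32,0.32,0.32,0.32,0.32,0.32,0.32,0.32],
  linear=[
    [3.85,0.8,0],
    [0,0,2],
    [0,0,5],
    [0,0,5],
    [0,0,5],
    [0,0,3],
    [0,0,0],
    [0,0,0],
  ],
  rotation=[
    [0,0,0.146],
    [0,0,0.146],
    [0,0,0.146],
    [0,0,0.146],
    [0,0,0],
    [0,0,0],
    [0,0,0],
    [0,0,0],
  ],
)

```text
time_s: 20.0
ee_pos: [0.5086, 0.0176, 0.061]
ee_rot: [[0.836, -0.549, -0.0], [-0.549, -0.836, 0.0], [-0.001, -0.0, -1.0]]
force: [-0.4, -0.3, -0.3]
grip_width: 0.0598
grasp_force: 0.0
```

```bash
python3 det.py w8
```

```text
tcp [0.5086 0.0176 0.061 ] yaw -0.581 20.0
n 2802 res mm 4.62 L 0.066 wid 0.005 squeeze [ 0.5954 -0.0543] tool yaw 1.318 shift(tool cm) [11.2   1.25] rotz -1.899 px (np.float64(354.0), np.float64(17.0))
n 3365 res mm 1.45 L 0.068 wid 0.038 squeeze [0.6291 0.0234] tool yaw 0.068 shift(tool cm) [ 9.75 -7.09] rotz -0.649 px (np.float64(169.0), np.float64(103.0))
n 340 res mm 10.8 L 0.009 wid 0.02 squeeze [0.5188 0.0258] tool yaw 1.488 shift(tool cm) [ 0.4  -1.24] rotz -2.069 px (np.float64(251.0), np.float64(243.0))
n 322 res mm 10.71 L 0.013 wid 0.015 squeeze [0.5016 0.0026] tool yaw 1.268 shift(tool cm) [0.23 1.64] rotz -1.849 px (np.float64(303.0), np.float64(243.0))
```

Request:
apply_moves(
  gripper=[0.32,0.32,0.32,0.32],
  linear=[
    [0,0,1.5],
    [0,0,1.4],
    [0,0,0.5],
    [0,0,0],
  ],
  rotation=[
    [0,0,0],
    [0,0,0],
    [0,0,0],
    [0,0,0],
  ],
)

```text
time_s: 20.45
ee_pos: [0.5083, 0.0166, 0.0267]
ee_rot: [[0.835, -0.55, -0.0], [-0.55, -0.835, -0.0], [-0.0, 0.0, -1.0]]
force: [0.1, 0.5, -0.8]
grip_width: 0.0599
grasp_force: 0.0
```

Request:
apply_moves(
  gripper=[1,1,1,1,1,1,1,1],
  linear=[
    [0,0,0],
    [0,0,0],
    [0,0,0],
    [0,0,0],
    [0,0,0],
    [0,0,0],
    [0,0,0],
    [0,0,0],
  ],
  rotation=[
    [0,0,0],
    [0,0,0],
    [0,0,0],
    [0,0,0],
    [0,0,0],
    [0,0,0],
    [0,0,0],
    [0,0,0],
  ],
  force=8,
)

```text
time_s: 21.25
ee_pos: [0.509, 0.0167, 0.0271]
ee_rot: [[0.835, -0.55, 0.001], [-0.55, -0.835, 0.0], [0.001, -0.001, -1.0]]
force: [0.2, -0.3, 6.4]
grip_width: 0.026
grasp_force: 7.9
```

C goes in to 26 mm, so it is slack and goes in the tub, centred at about (0.611,-0.338).

Request:
apply_moves(
  gripper=[1,1,1,1,1,1,1,1],
  linear=[
    [0,0,0],
    [0,0,0],
    [0,0,-2],
    [0,0,-4],
    [0,0,-4],
    [0,0,-4],
    [0,0,-4],
    [0,0,0],
  ],
  rotation=[
    [0,0,0],
    [0,0,0],
    [0,0,0],
    [0,0,-0.146],
    [0,0,-0.146],
    [0,0,-0.146],
    [0,0,-0.144],
    [0,0,0],
  ],
  force=20,
)

```text
time_s: 22.05
ee_pos: [0.511, 0.0171, 0.2114]
ee_rot: [[1.0, 0.003, 0.008], [0.003, -1.0, 0.0], [0.008, -0.0, -1.0]]
force: [0.1, 0.1, -2.0]
grip_width: 0.026
grasp_force: 19.7
```

Request:
apply_moves(
  gripper=[1,1,1,1,1,1,1,1],
  linear=[
    [1.9,4.6,0],
    [1.9,4.6,0],
    [1.9,4.6,0],
    [1.9,4.6,0],
    [1.9,4.6,0],
    [1.8,4.6,0],
    [1.8,4.6,0],
    [0,0,0],
  ],
  rotation=[
    [0,0,0],
    [0,0,0],
    [0,0,0],
    [0,0,0],
    [0,0,0],
    [0,0,0],
    [0,0,0],
    [0,0,0],
  ],
)

```text
time_s: 22.85
ee_pos: [0.6378, -0.3142, 0.2036]
ee_rot: [[1.0, -0.011, -0.003], [-0.011, -1.0, -0.003], [-0.003, 0.003, -1.0]]
force: [-0.9, -0.4, 0.1]
grip_width: 0.0258
grasp_force: 19.7
```

```bash
python3 look.py w9; python3 to.py .639 -.305 .03 0; python3 -c "
import numpy as np
P=np.load('w9.npz')['P'];Z=P[...,2];m=(Z>.05)&(Z<.07)&(P[...,1]<-.2)&(P[...,1]>-.5)&(P[...,0]>.5)
print(np.percentile(P[m],[1,99],axis=0).round(3))"
```

```text
[ 0.6379 -0.3097  0.2037] [[1.0, -0.007, -0.003], [-0.007, -1.0, -0.0], [-0.003, 0.0, -1.0]] 22.9
[ 0.6379 -0.3097  0.2037] yaw -0.007 w 0.0258 shift now-axes cm [ 0.17 -0.48 17.37] rotz -0.007
[[ 0.544 -0.496  0.05 ]
 [ 0.8   -0.227  0.061]]
```

View pics/w9.png

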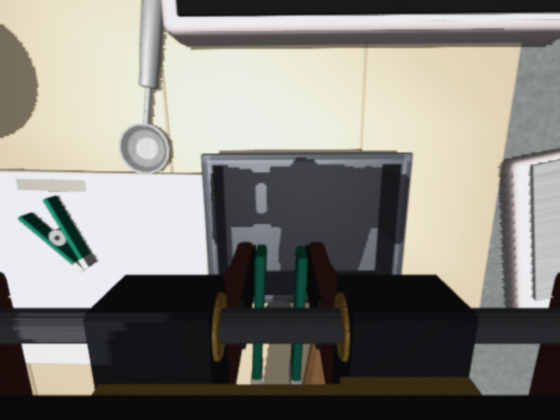

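The clip is held over the tub, whose rim spans pixels 205–410 with its far edge at row 155. Its centre matches my estimate, so I lower and release.

Request:
apply_moves(
  gripper=[1,1,1,1,1,1,1,1],
  linear=[
    [0,-0.3,3],
    [0,0,5],
    [0,0,5],
    [0,0,3],
    [0,0,1.2],
    [0,0,0],
    [0,0,0],
    [0,0,0],
  ],
  rotation=[
    [0,0,0],
    [0,0,0],
    [0,0,0],
    [0,0,0],
    [0,0,0],
    [0,0,0],
    [0,0,0],
    [0,0,0],
  ],
)

```text
time_s: 23.7
ee_pos: [0.6409, -0.3027, 0.0372]
ee_rot: [[1.0, -0.0, 0.004], [-0.0, -1.0, -0.001], [0.004, 0.001, -1.0]]
force: [0.2, -0.4, -0.6]
grip_width: 0.0258
grasp_force: 19.7
```

Request:
apply_moves(
  gripper=[0.6,0.5,0.45,0.4,0.4,0.4,0.4,0.4],
  linear=[
    [0,0,0],
    [0,0,0],
    [0,0,0],
    [0,0,0],
    [0,0,0],
    [0,0,-3],
    [0,0,-5],
    [0,0,-5],
  ],
  rotation=[
    [0,0,0],
    [0,0,0],
    [0,0,0],
    [0,0,0],
    [0,0,0],
    [0,0,0],
    [0,0,0],
    [0,0,0],
  ],
)

```text
time_s: 24.5
ee_pos: [0.6385, -0.3021, 0.1652]
ee_rot: [[1.0, -0.0, -0.002], [-0.0, -1.0, 0.001], [-0.002, -0.001, -1.0]]
force: [0.0, 0.2, 0.6]
grip_width: 0.0528
grasp_force: 0.0
```

Request:
apply_moves(
  gripper=[0.32,0.32,0.32,0.32,0.32,0.32,0.32,0.32],
  linear=[
    [0,0,-5],
    [-3,-4,-3],
    [-3,-4.5,0],
    [-3,-4.5,0],
    [-3,-4.5,0],
    [-3,-4.5,0],
    [0,0,0],
    [0,0,0],
  ],
  rotation=[
    [0,0,0],
    [0,0,0],
    [0,0,0],
    [0,0,0],
    [0,0,0],
    [0,0,0],
    [0,0,0],
    [0,0,0],
  ],
)

```text
time_s: 25.3
ee_pos: [0.5025, -0.1012, 0.241]
ee_rot: [[1.0, 0.002, 0.001], [0.002, -1.0, -0.001], [0.001, 0.001, -1.0]]
force: [-0.9, -1.1, 0.2]
grip_width: 0.06
grasp_force: 0.0
```

Request:
apply_moves(
  gripper=[0.32,0.32],
  linear=[
    [0,0,0],
    [0,0,0],
  ],
  rotation=[
    [0,0,0],
    [0,0,0],
  ],
)

```text
time_s: 25.5
ee_pos: [0.5033, -0.1031, 0.2403]
ee_rot: [[1.0, -0.002, 0.0], [-0.002, -1.0, 0.0], [0.0, -0.0, -1.0]]
force: [0.1, 0.1, 0.3]
grip_width: 0.0597
grasp_force: 0.0
```

```bash
python3 det.py w10
```

```text
tcp [ 0.5033 -0.1031  0.2403] yaw -0.002 25.5
n 850 res mm 1.47 L 0.068 wid 0.039 squeeze [ 0.6409 -0.3022] tool yaw -0.052 shift(tool cm) [13.8  19.87] rotz 0.049 px (np.float64(471.0), np.float64(78.0))
n 975 res mm 1.33 L 0.067 wid 0.038 squeeze [0.6283 0.0225] tool yaw 0.058 shift(tool cm) [ 12.47 -12.59] rotz -0.061 px (np.float64(159.0), np.float64(90.0))
n 514 res mm 1.09 L 0.067 wid 0.036 squeeze [ 0.6187 -0.0715] tool yaw 0.568 shift(tool cm) [11.53 -3.18] rotz -0.571 px (np.float64(260.0), np.float64(96.0))
```

C is in the tub at pixel (471,78). Next is B.

Request:
apply_moves(
  gripper=[0.32,0.32,0.32,0.32,0.32,0.32,0.32,0.32],
  linear=[
    [3.8,-1.1,0],
    [3.8,-1.1,0],
    [3.9,-1,0],
    [0,0,3],
    [0,0,5],
    [0,0,5],
    [0,0,4],
    [0,0,0],
  ],
  rotation=[
    [0,0,0],
    [0,0,0],
    [0,0,-0.14],
    [0,0,-0.143],
    [0,0,-0.143],
    [0,0,-0.143],
    [0,0,0],
    [0,0,0],
  ],
)

```text
time_s: 26.35
ee_pos: [0.6135, -0.0708, 0.0642]
ee_rot: [[0.843, 0.537, -0.011], [0.537, -0.843, 0.001], [-0.009, -0.007, -1.0]]
force: [-1.1, -1.4, -0.1]
grip_width: 0.0597
grasp_force: 0.0
```

```bash
python3 to.py .6187 -.0715 .027 .568; python3 det.py w11|tail -3
```

```text
[ 0.6135 -0.0708  0.0642] yaw 0.567 w 0.0597 shift now-axes cm [0.44 0.36 3.71] rotz -0.001
n 3295 res mm 1.82 L 0.069 wid 0.039 squeeze [0.6298 0.0249] tool yaw 0.058 shift(tool cm) [ 6.52 -7.2 ] rotz 0.509 px (np.float64(134.0), np.float64(164.0))
n 465 res mm 8.56 L 0.016 wid 0.018 squeeze [ 0.6273 -0.0848] tool yaw 2.368 shift(tool cm) [0.42 1.92] rotz -1.801 px (np.float64(312.0), np.float64(237.0))
n 424 res mm 8.53 L 0.016 wid 0.017 squeeze [ 0.6105 -0.0582] tool yaw -1.252 shift(tool cm) [ 0.43 -1.22] rotz 1.819 px (np.float64(262.0), np.float64(237.0))
```

Request:
apply_moves(
  gripper=[0.32,0.32,0.32,0.32,0.32],
  linear=[
    [0.3,0.3,0],
    [0,0,2],
    [0,0,1.2],
    [0,0,0.5],
    [0,0,0],
  ],
  rotation=[
    [0,0,0],
    [0,0,0],
    [0,0,0],
    [0,0,0],
    [0,0,0],
  ],
)

```text
time_s: 26.9
ee_pos: [0.6221, -0.0707, 0.0338]
ee_rot: [[0.843, 0.538, 0.0], [0.538, -0.843, -0.0], [0.0, 0.0, -1.0]]
force: [0.8, -0.3, 0.3]
grip_width: 0.0599
grasp_force: 0.0
```

Request:
apply_moves(
  gripper=[1,1,1,1,1,1,1,1],
  linear=[
    [0,0,0],
    [0,0,0],
    [0,0,0],
    [0,0,0],
    [0,0,0],
    [0,0,0],
    [0,0,0],
    [0,0,0],
  ],
  rotation=[
    [0,0,0],
    [0,0,0],
    [0,0,0],
    [0,0,0],
    [0,0,0],
    [0,0,0],
    [0,0,0],
    [0,0,0],
  ],
  force=8,
)

```text
time_s: 27.7
ee_pos: [0.6223, -0.0706, 0.0339]
ee_rot: [[0.843, 0.539, 0.001], [0.539, -0.843, -0.0], [0.001, 0.001, -1.0]]
force: [-1.3, -0.5, 6.2]
grip_width: 0.0386
grasp_force: 8.0
```

B stays at 38.6 mm, so it is stiff. The grip is shallow at z=0.034, so I open, lower 6 mm and regrip.

Request:
apply_moves(
  gripper=[0.4,0.4,0.4,0.4,0.4,0.4,0.4,0.4],
  linear=[
    [0,0,0],
    [0,0,0],
    [0,0,0],
    [0,0,0.4],
    [0,0,0.3],
    [0,0,0],
    [0,0,0],
    [0,0,0],
  ],
  rotation=[
    [0,0,0],
    [0,0,0],
    [0,0,0],
    [0,0,0],
    [0,0,0],
    [0,0,0],
    [0,0,0],
    [0,0,0],
  ],
)

```text
time_s: 28.5
ee_pos: [0.6219, -0.0706, 0.0264]
ee_rot: [[0.843, 0.539, 0.0], [0.539, -0.843, 0.0], [0.0, 0.0, -1.0]]
force: [-0.1, 0.4, -0.5]
grip_width: 0.0531
grasp_force: 0.0
```

Request:
apply_moves(
  gripper=[1,1,1,1,1,1,1,1],
  linear=[
    [0,0,0],
    [0,0,0],
    [0,0,0],
    [0,0,0],
    [0,0,0],
    [0,0,0],
    [0,0,0],
    [0,0,0],
  ],
  rotation=[
    [0,0,0],
    [0,0,0],
    [0,0,0],
    [0,0,0],
    [0,0,0],
    [0,0,0],
    [0,0,0],
    [0,0,0],
  ],
  force=8,
)

```text
time_s: 29.3
ee_pos: [0.6219, -0.0706, 0.0265]
ee_rot: [[0.843, 0.539, 0.0], [0.539, -0.843, -0.0], [0.0, 0.0, -1.0]]
force: [-0.7, 0.1, 1.6]
grip_width: 0.0391
grasp_force: 8.0
```

Request:
apply_moves(
  gripper=[1,1,1,1,1,1,1,1],
  linear=[
    [0,0,0],
    [0,0,0],
    [0,0,-2],
    [0,0,-5],
    [0,0,-5],
    [0,0,-5],
    [0,0,-5],
    [0,0,0],
  ],
  rotation=[
    [0,0,0],
    [0,0,0],
    [0,0,0],
    [0,0,0.141],
    [0,0,0.141],
    [0,0,0.141],
    [0,0,0.141],
    [0,0,0],
  ],
  force=30,
)

```text
time_s: 30.1
ee_pos: [0.6257, -0.0701, 0.2544]
ee_rot: [[1.0, 0.001, 0.013], [0.001, -1.0, -0.001], [0.013, 0.001, -1.0]]
force: [0.7, 0.1, -0.3]
grip_width: 0.0251
grasp_force: 29.9
```

Request:
apply_moves(
  gripper=[1,1,1,1,1,1,1,1],
  linear=[
    [-2.1,-4,0],
    [-2.1,-4.5,0],
    [-2.1,-4.5,0],
    [-2.1,-4.5,0],
    [-2.1,-4.5,0],
    [-2.1,-4.5,0],
    [-2.1,-4.5,0],
    [-2.1,-4.5,0],
  ],
  rotation=[
    [0,0,0],
    [0,0,0],
    [0,0,0],
    [0,0,0],
    [0,0,0],
    [0,0,0],
    [0,0,0],
    [0,0,0],
  ],
)

```text
time_s: 30.9
ee_pos: [0.4507, 0.2848, 0.2459]
ee_rot: [[1.0, 0.005, -0.0], [0.005, -1.0, -0.001], [-0.0, 0.001, -1.0]]
force: [0.4, 1.4, 0.6]
grip_width: 0.0258
grasp_force: 29.9
```

Request:
apply_moves(
  gripper=[1,1,1,1,1,1,1,1],
  linear=[
    [0,-1.5,0],
    [0,0,0],
    [0,0,5],
    [0,0,5],
    [0,0,3],
    [0,0,1.8],
    [0,0,0],
    [0,0,0],
  ],
  rotation=[
    [0,0,0],
    [0,0,0],
    [0,0,0],
    [0,0,0],
    [0,0,0],
    [0,0,0],
    [0,0,0],
    [0,0,0],
  ],
)

```text
time_s: 31.7
ee_pos: [0.4528, 0.2973, 0.0984]
ee_rot: [[1.0, 0.003, -0.0], [0.003, -1.0, -0.001], [-0.0, 0.001, -1.0]]
force: [-0.0, 0.7, 0.2]
grip_width: 0.0249
grasp_force: 29.9
```

Request:
apply_moves(
  gripper=[1,1,0.5,0.45,0.4,0.35,0.35,0.35],
  linear=[
    [0,0,0],
    [0,0,0],
    [0,0,0],
    [0,0,0],
    [0,0,0],
    [0,0,0],
    [0,0,0],
    [0,0,-2],
  ],
  rotation=[
    [0,0,0],
    [0,0,0],
    [0,0,0],
    [0,0,0],
    [0,0,0],
    [0,0,0],
    [0,0,0],
    [0,0,0],
  ],
  force=8,
)

```text
time_s: 32.5
ee_pos: [0.4506, 0.2974, 0.1165]
ee_rot: [[1.0, 0.005, -0.004], [0.005, -1.0, -0.003], [-0.004, 0.003, -1.0]]
force: [0.2, 0.3, 0.7]
grip_width: 0.0569
grasp_force: 0.0
```

Request:
apply_moves(
  gripper=[0.32,0.32,0.32,0.32,0.32,0.32,0.32,0.32],
  linear=[
    [0,0,-5],
    [0,0,-5],
    [0,0,-4],
    [0.7,4,0],
    [0.8,4.7,0],
    [0.8,4.7,0],
    [0.8,4.7,0],
    [0.8,4.7,0],
  ],
  rotation=[
    [0,0,0],
    [0,0,0],
    [0,0,0],
    [0,0,0],
    [0,0,0],
    [0,0,0],
    [0,0,0],
    [0,0,0],
  ],
)

```text
time_s: 33.3
ee_pos: [0.492, 0.0689, 0.2586]
ee_rot: [[1.0, 0.005, 0.001], [0.005, -1.0, -0.0], [0.001, 0.0, -1.0]]
force: [1.7, 0.0, 0.6]
grip_width: 0.0598
grasp_force: 0.0
```

Request:
apply_moves(
  gripper=[0.32,0.32,0.32,0.32],
  linear=[
    [0,4.5,0],
    [0,0,0],
    [0,0,0],
    [0,0,0],
  ],
  rotation=[
    [0,0,0],
    [0,0,0],
    [0,0,0],
    [0,0,0],
  ],
)

```text
time_s: 33.7
ee_pos: [0.4922, 0.0273, 0.2585]
ee_rot: [[1.0, 0.007, 0.0], [0.007, -1.0, 0.001], [0.0, -0.001, -1.0]]
force: [-0.7, -0.1, 0.1]
grip_width: 0.0597
grasp_force: 0.0
```

```bash
python3 det.py w12
```

```text
tcp [0.4922 0.0273 0.2585] yaw 0.007 33.7
n 485 res mm 1.13 L 0.067 wid 0.036 squeeze [0.6282 0.0242] tool yaw 0.058 shift(tool cm) [13.6  0.4] rotz -0.052 px (np.float64(285.0), np.float64(81.0))
```

Request:
apply_moves(
  gripper=[0.32,0.32,0.32,0.32,0.32,0.32,0.32,0.32],
  linear=[
    [4.5,0.2,0],
    [4.5,0.1,0],
    [4.6,0.1,0],
    [0,0,5],
    [0,0,5],
    [0,0,5],
    [0,0,4.5],
    [0,0,0],
  ],
  rotation=[
    [0,0,0],
    [0,0,0],
    [0,0,0],
    [0,0,-0.052],
    [0,0,0],
    [0,0,0],
    [0,0,0],
    [0,0,0],
  ],
)

```text
time_s: 34.55
ee_pos: [0.6234, 0.0238, 0.0572]
ee_rot: [[0.998, 0.06, -0.012], [0.06, -0.998, -0.0], [-0.012, -0.001, -1.0]]
force: [0.2, 0.1, -0.7]
grip_width: 0.0594
grasp_force: 0.0
```

```bash
python3 to.py .6282 .0242 .027 .058; python3 det.py w13|tail -3
```

```text
[0.6234 0.0238 0.0572] yaw 0.06 w 0.0594 shift now-axes cm [ 0.51 -0.01  3.01] rotz 0.002
tcp [0.6234 0.0238 0.0572] yaw 0.06 34.55
n 450 res mm 9.23 L 0.014 wid 0.02 squeeze [0.6285 0.0415] tool yaw -1.732 shift(tool cm) [ 0.61 -1.74] rotz 1.791 px (np.float64(253.0), np.float64(238.0))
n 444 res mm 9.22 L 0.014 wid 0.018 squeeze [0.6305 0.0083] tool yaw 1.878 shift(tool cm) [0.61 1.59] rotz -1.819 px (np.float64(305.0), np.float64(238.0))
```

Request:
apply_moves(
  gripper=[0.32,0.32,0.32,0.32,0.32],
  linear=[
    [0.2,0,1],
    [0,0,1.6],
    [0,0,1],
    [0,0,0],
    [0,0,0],
  ],
  rotation=[
    [0,0,0],
    [0,0,0],
    [0,0,0],
    [0,0,0],
    [0,0,0],
  ],
)

```text
time_s: 35.1
ee_pos: [0.6305, 0.0225, 0.0276]
ee_rot: [[0.998, 0.057, 0.0], [0.057, -0.998, -0.0], [0.0, 0.0, -1.0]]
force: [-0.0, 0.4, -0.0]
grip_width: 0.0597
grasp_force: 0.0
```

Request:
apply_moves(
  gripper=[1,1,1,1,1,1,1,1],
  linear=[
    [0,0,0],
    [0,0,0],
    [0,0,0],
    [0,0,0],
    [0,0,0],
    [0,0,0],
    [0,0,0],
    [0,0,0],
  ],
  rotation=[
    [0,0,0],
    [0,0,0],
    [0,0,0],
    [0,0,0],
    [0,0,0],
    [0,0,0],
    [0,0,0],
    [0,0,0],
  ],
  force=8,
)

```text
time_s: 35.9
ee_pos: [0.6308, 0.0227, 0.0278]
ee_rot: [[0.998, 0.057, 0.001], [0.057, -0.998, 0.0], [0.001, -0.0, -1.0]]
force: [0.4, 0.3, 4.1]
grip_width: 0.026
grasp_force: 7.9
```

A goes in to 26 mm, so it is slack and goes in the tub.

Request:
apply_moves(
  gripper=[1,1,1,1,1,1,1,1],
  linear=[
    [0,0,0],
    [0,0,0],
    [0,0,-2],
    [0,0,-5],
    [0,0,-5],
    [0,0,-5],
    [0,0,0],
    [0.1,4.5,0],
  ],
  rotation=[
    [0,0,0],
    [0,0,0],
    [0,0,0],
    [0,0,0.057],
    [0,0,0],
    [0,0,0],
    [0,0,0],
    [0,0,0],
  ],
  force=20,
)

```text
time_s: 36.7
ee_pos: [0.6319, -0.0146, 0.1993]
ee_rot: [[1.0, 0.011, 0.003], [0.011, -1.0, 0.005], [0.004, -0.004, -1.0]]
force: [0.1, -0.7, -1.1]
grip_width: 0.0254
grasp_force: 19.8
```

Request:
apply_moves(
  gripper=[1,1,1,1,1,1,1,1],
  linear=[
    [0.1,4.8,0],
    [0.2,4.8,0],
    [0.1,4.8,0],
    [0.1,4.8,0],
    [0.1,4.8,0],
    [0.1,4.8,0],
    [0.1,4.8,0],
    [0,1.4,0],
  ],
  rotation=[
    [0,0,0],
    [0,0,0],
    [0,0,0],
    [0,0,0],
    [0,0,0],
    [0,0,0],
    [0,0,0],
    [0,0,0],
  ],
)

```text
time_s: 37.5
ee_pos: [0.6361, -0.3803, 0.1953]
ee_rot: [[1.0, -0.008, -0.004], [-0.008, -1.0, -0.003], [-0.003, 0.003, -1.0]]
force: [-0.2, 0.1, -0.3]
grip_width: 0.0252
grasp_force: 19.8
```

Request:
apply_moves(
  gripper=[1,1],
  linear=[
    [0,0,0],
    [0,0,0],
  ],
  rotation=[
    [0,0,0],
    [0,0,0],
  ],
)

```text
time_s: 37.7
ee_pos: [0.6392, -0.3704, 0.1963]
ee_rot: [[1.0, 0.001, -0.001], [0.001, -1.0, 0.002], [-0.001, -0.002, -1.0]]
force: [-0.5, 0.8, -0.6]
grip_width: 0.0253
grasp_force: 19.8
```

Request:
apply_moves(
  gripper=[1,1,1,1,1,1,1,1],
  linear=[
    [0,0.1,3],
    [0,0,5],
    [0,0,4.5],
    [0,0,2.5],
    [0,0,1.2],
    [0,0,0],
    [0,0,0],
    [0,0,0],
  ],
  rotation=[
    [0,0,0],
    [0,0,0],
    [0,0,0],
    [0,0,0],
    [0,0,0],
    [0,0,0],
    [0,0,0],
    [0,0,0],
  ],
)

```text
time_s: 38.5
ee_pos: [0.6409, -0.3736, 0.0379]
ee_rot: [[1.0, 0.0, 0.003], [0.0, -1.0, -0.001], [0.003, 0.001, -1.0]]
force: [0.1, 0.5, -0.5]
grip_width: 0.0258
grasp_force: 19.8
```

Request:
apply_moves(
  gripper=[0.6,0.5,0.45,0.42,0.42,0.42,0.42,0.42],
  linear=[
    [0,0,0],
    [0,0,0],
    [0,0,0],
    [0,0,0],
    [0,0,0],
    [0,0,-3],
    [0,0,-5],
    [0,0,-5],
  ],
  rotation=[
    [0,0,0],
    [0,0,0],
    [0,0,0],
    [0,0,0],
    [0,0,0],
    [0,0,0],
    [0,0,0],
    [0,0,0],
  ],
)

```text
time_s: 39.3
ee_pos: [0.6386, -0.3731, 0.1659]
ee_rot: [[1.0, -0.0, -0.002], [-0.0, -1.0, 0.001], [-0.002, -0.001, -1.0]]
force: [0.9, -0.6, 0.5]
grip_width: 0.0514
grasp_force: 0.0
```

Request:
apply_moves(
  gripper=[0.4,0.4,0.4,0.4,0.4,0.4,0.4,0.4],
  linear=[
    [0,0,-5],
    [0,-4,-5],
    [-2.5,-4.5,0],
    [-2.5,-4.5,0],
    [-2.5,-4.5,0],
    [-2.5,-4.5,0],
    [0,0,0],
    [0,0,0],
  ],
  rotation=[
    [0,0,0],
    [0,0,0],
    [0,0,0],
    [0,0,0],
    [0,0,0],
    [0,0,0],
    [0,0,0],
    [0,0,0],
  ],
)

```text
time_s: 40.1
ee_pos: [0.542, -0.1666, 0.255]
ee_rot: [[1.0, 0.002, 0.001], [0.002, -1.0, -0.001], [0.001, 0.001, -1.0]]
force: [-0.1, -0.1, 0.4]
grip_width: 0.0526
grasp_force: 0.0
```

```bash
python3 - <<'E'
from h import *
i,P=snap("top"); w,_=snap("wrist")
save("end",cv2.resize(i[80:320,60:500],(800,436),interpolation=3)); print(r.observe()["ee_pos"],r.observe()["time_s"])
E
```

```text
[ 0.54263711 -0.16868013  0.25465068] 40.2
```

View pics/end.png

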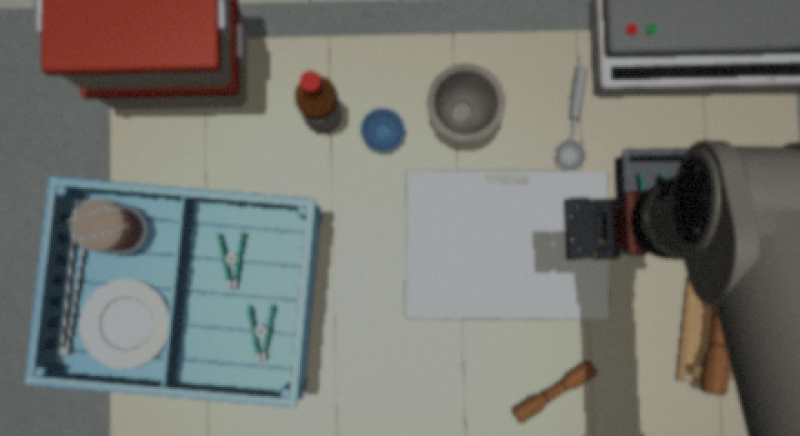

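Both stiff clips are in the bay, at (232,258) and (262,330), and the board is empty. The arm hides the tub and the rest, so I'll move aside and check those.

Request:
apply_moves(
  gripper=[0.4,0.4,0.4,0.4,0.4,0.4,0.4,0.4],
  linear=[
    [0,-4.5,0],
    [0,-4.5,0],
    [0,-4.5,0],
    [0,-4.5,0],
    [0,-4.5,0],
    [0,-4,0],
    [0,0,0],
    [0,0,0],
  ],
  rotation=[
    [0,0,0],
    [0,0,0],
    [0,0,0],
    [0,0,0],
    [0,0,0],
    [0,0,0],
    [0,0,0],
    [0,0,0],
  ],
)

```text
time_s: 41.0
ee_pos: [0.5431, 0.0975, 0.2541]
ee_rot: [[1.0, 0.0, -0.0], [0.0, -1.0, 0.0], [-0.0, -0.0, -1.0]]
force: [0.3, -0.7, 0.1]
grip_width: 0.0526
grasp_force: 0.0
```

```bash
python3 - <<'E'
from h import *
i,P=snap("top"); save("end2",cv2.resize(i[140:310,300:500],(700,595),interpolation=3))
g=np.array([np.cos(.157),-np.sin(.157)]);n=np.array([-g[1],g[0]]);c=np.array([.4026,-.3802]);hsv=cv2.cvtColor(i,cv2.COLOR_RGB2HSV)
a=(P[...,:2]-c)@g;b=(P[...,:2]-c)@n;Z=P[...,2]
for s in(-1,1):
    m=(a*s>.045)&(a*s<.105)&(abs(b)<.04)&(Z>.04)&(Z<.1)&(hsv[...,0]<20)&(hsv[...,1]>90);k=m&(Z>.071)
    print(s,"b",b[k].mean().round(4),"z",np.percentile(Z[m],[50,98]).round(4),"amax",(a[m]*s).max().round(3))
E
```

```text
-1 b 0.0031 z [0.0698 0.0766] amax 0.088
1 b 0.0026 z [0.0699 0.0761] amax 0.097
```

View pics/end2.png

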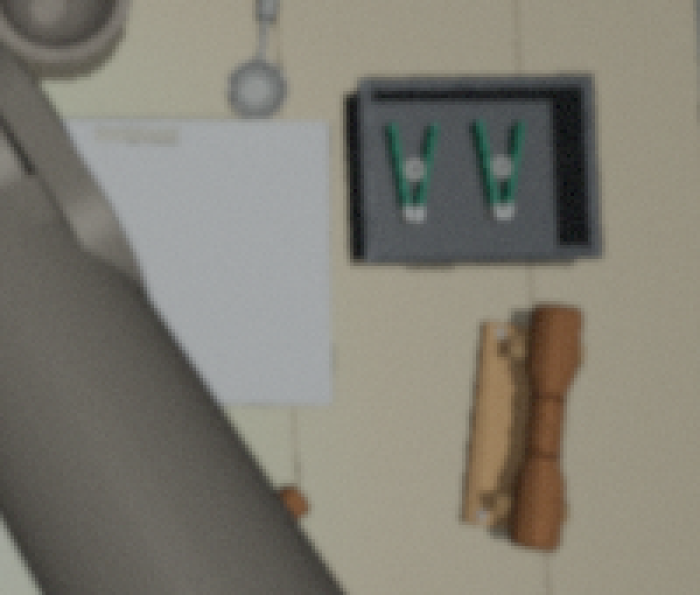

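The tub holds both slack clips, at (414,165) and (500,165). The pestle lies in its rest at (545,430), unchanged in height and position; its apparent sideways offset is parallax. I hand in.

```bash
python3 -c "
from rig import r
print(r.hand_in())"
```

```text
the job is handed in; nothing more can be done
None
```

The job is handed in, but the simulator returned no verdict: the pestle is seated in its rest, the two stiff clips are in the crate bay, the two slack clips are in the grey tub (four clips found in all), and nothing else was moved.

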